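# Clamp the jam jar for opening

## Task

Get the jam jar that stands beside the jar clamp ready for one-handed opening: stand it upright on the clamp's mat between the jaws, then wind the sliding jaw in with its knob until the jar is seated in the vee and the sprung pad has been pushed back about half way, firmly held but not squeezed hard. Let go, and leave the clamp and everything else where they stand.

Things in the scene. Friction and masses are not known exactly. Their poses are not given: they have to be found in the camera images.
- jam_mid (a point): Centre, half-way up, of the jam jar to be clamped: red contents, black screw lid, 115 mm tall, about 0.45 kg, standing on the worktop just left or right of the clamp (not the one at the far left by the fruit). The round lid, 61 mm across, is its top 11 mm, the place to grip it. The glass below is not quite round: 60 to 68 mm across, depending on how it is turned.
- jam_jar: The same jam jar; origin at the centre of its underside, z axis up when it stands.
- clamp: Jar clamp, a loose aluminium appliance of 2.5 kg in all on four rubber feet (a sideways push of about 15 N or more drags it); bed 262 mm long, 112 mm wide. Origin under the middle of the bed at worktop level; x axis along the bed, from the sliding jaw at the -x end to the fixed jaw at the +x end, z up.
- clamp_bed (a point): Point on top of the black rubber mat (94 by 94 mm) between the jaws, 16 mm above the worktop, at x = +50 mm, y = 0 in the clamp's frame, axes as the clamp's. Stand the jar here: that leaves at least 5 mm to the pad, and some 10 mm to slide before it is seated in the vee.
- clamp_vee: Origin at the bottom of the fixed, rubber-lined vee jaw (76 mm high), where its two faces meet at 120 degrees, 52 mm above the worktop; the vee opens toward the clamp's -x. The axis of a seated jar lies about 37 mm from here toward -x, y = 0.
- clamp_jaw: Sliding jaw: aluminium carriage 66 by 84 mm, 75 mm high. Origin under the knob's axis at worktop level, axes as the clamp's; closes along +x. In front a flat rubber pad 46 mm high; its free face is 70 to 80 mm ahead of the knob's axis, depending on how far its studs are screwed out (not measured). Springs let it back 9 mm at 1.5 N/mm: half way 4.5 mm, 7 N. Sliding the jar on the mat takes 2 to 4 N.
- knob_grip (a point): Middle of the black T-bar knob, 100 mm above the worktop: 46 mm long (this frame's x), 14 mm thick (y), 24 mm tall (z, the upright turning axis). Clockwise from above, a pinion rolls along the bed's rack: jaw and knob travel 14 mm per radian to the vee. Friction is 0.23 N m either way; 14 mN m more per N on the pad to close. Stays where it is left.
- honey_jar: Bystander: honey jar with a green lid, 70 mm across, 101 mm tall; origin under its centre.
- mug: Bystander: tea mug with a leaf pattern, 95 mm tall, behind the clamp; origin under its centre.
- olives: Bystander: jar of green olives with a dark lid, 70 mm across, 86 mm tall, behind the clamp; origin under its centre.
There are look-alikes about, which are no part of the job. Leave any orange, purple or yellow look-alike of the jam_jar alone.

How it is judged:
By the outcome, as a careful person would: the job done as asked, in the order asked, and still so for the second after the job is handed in, with the robot touching nothing.
It also fails if it takes over 67 s, if anything falls off the work surface, if the arm or the gripper's body presses on something with over 40 N, if the wrist force passes 120 N, or if a joint passes its speed limit or range.

## Robot

A 7-joint arm with a two-finger parallel gripper is mounted at the origin on a cart in front of the work surface, level with it; the furniture and walls round the work are solid. World frame = base frame: x ahead of the robot, y to its left, z up, the work surface at z = 0. Lengths are in m, angles in rad, forces in N, time in s.
With the tool pointing down it reaches from about 0.4 to 0.85 m from the base axis. Payload 4.5 kg.
Tool frame: the origin (TCP) lies at the very end of the fingers, on their centre line; the grasp point (between the pads) lies 19 mm behind it; z points along the fingers, y is the line along which they close (so a half turn about z gives the same grasp; the last joint's range is limited). The gripper opens to 88 mm and grips with 3 to 60 N. Pads are 18 mm wide; open, the fingers measure 123 mm over their backs; the gripper's body (75 mm by 187 mm) begins 45 mm behind the grasp point.
Start: joints at [-1.267, 0.689, -0.195, 1.565, 0.157, 0.902, -0.215], TCP at [0.167, 0.602, 0.239] pointing down, gripper open.
Joint ranges: [-3.01, 3.01], [-0.46, 2.08], [-1.47, 1.51], [0.13, 2.56], [-1, 4.14], [0.04, 2.09], [-2.66, 2.66]. Speed limits (rad/s): [2.57, 2.57, 3.14, 3.14, 3.14, 3.14, 3.14].

## Interface

Orientations are given as a unit quaternion [x, y, z, w].
In Python, from plant import r gives the robot as it stands. The module is installed in compiled form; this text tells all that it offers.
- The arm moves only by the tool step_arm, never from a script. Its argument "increments" is a list of rows, each a list of 2 entries, a list of its own where there are three numbers: the shift along the world's x, y, z in cm, then the turn, a rotation vector about the world's x, y, z in degrees. A call has exactly 10 rows; each row shifts and turns the commanded pose from where the row before left it; what a row does not reach is not made up. A row lasts 1/10 s, in which the tool goes at most 50 mm and 8.59 degrees, less where a joint would pass 70% of its speed; a pose out of reach is approached as far as the arm can. A call is refused whole if a number of a shift passes 5 or a number of a turn 8.59, either way. A call with a gripper value outside its range is refused whole. "fingers" is the opening, from 0 (shut) to 1 (fully open), set as the call begins (left out, the last holds). The fingers move at their own pace and stop on an object; "grip_force" is the grip in N (left out, the last holds). Time passes only in rows, so rows that do not move let the fingers close, or fill a call up. It gives the time, the measured TCP pose, the force, the opening and the grip force at its end, in the units of the state.
- r.get_state(): the state, without advancing time (a new reading comes with each control period).
- r.snapshot(name): name is "scene" or "top"; returns (picture, depth): 384x512x3 uint8, red, green, blue; 384x512 float32, m along the optical axis (not along the pixel's ray), 0 where there is no reading.
- r.calibration(name): a dict with "fov_y" (degrees; the focal length in pixels is half the picture's height over the tangent of half this angle, whatever the lens; pixels are square), "cx", "cy" (the principal point, pixels), "k1" (the pictures are not rectified: a ray, as slopes to the right and down, at radius r is drawn at 1 + k1 r^2 times it, then the intrinsics apply), "R" (3x3) and "t" (3): a world point X has camera coordinates R X + t. Camera axes: x right, y down, z forward; pixel columns grow to the right and rows downward; lengths in m; the calibration is good to about 2 mm. A picture is of the moment at which its call begins. calibration takes no time and is no camera call.
- r.finish_job(): hands the job in; it is judged then, once.
The state is a dict: "clock": time; "q": joint angles; "qd": joint speeds; "joint_torque": joint torques, N m; "tool_pos": TCP position; "eef_rot": TCP orientation; "contact_force": force on the tool from outside, world axes, zero at the start; "moment": the same for the moment, N m; "opening": opening from 0.0 (shut) to 1.0 (fully open); "finger_force": force on a finger pad.
Only numpy, scipy, OpenCV 4.12 (cv2) and the standard library are available. Lean on these libraries where they do the work, as an engineer would, in place of code of your own. Each camera call takes 0.05 s, during which the arm holds its last target. There are 200 camera calls.

## Working session

There is one attempt and no reset: what is moved stays moved. The work goes in short steps, Python scripts to look and compute and a tool call to move; the robot and the scene stay as the last step left them, time stands still between calls to the robot, and variables do not carry over. Pictures are saved under pics/ and viewed, at most 10 in all, crops included, and the job is handed in when it is done.

Besides the shell and the picture viewer there is one more tool, called after "Request:" as name(argument=value, ...), one argument or row to a line, values as JSON. step_arm: Moves the arm, as the interface text tells. Its arguments: {"type":"object","properties":{"increments":{"type":"array","items":{"type":"array"}},"fingers":{"type":"number"},"grip_force":{"type":"number"}},"required":["increments"]}

```bash
mkdir -p pics
cat > h.py <<'E'
import numpy as np, cv2
from plant import r
def snap(n,f):
    p,d=r.snapshot(n); cv2.imwrite(f'pics/{f}.png',cv2.cvtColor(p,cv2.COLOR_RGB2BGR)); np.save(f'pics/{f}.npy',d); return p,d
def cal(n):
    c=r.calibration(n); f=192/np.tan(np.radians(c['fov_y'])/2); return f,c
def pts(n,d):
    f,c=cal(n); v,u=np.mgrid[0:384,0:512].astype(float)
    x=(u-c['cx'])/f; y=(v-c['cy'])/f; a,b=x.copy(),y.copy()
    for _ in range(15):
        s=1+c['k1']*(a*a+b*b); a,b=x/s,y/s
    P=np.stack([a*d,b*d,d],-1)
    W=(P-np.array(c['t']))@np.array(c['R']); W[d<=0]=np.nan
    return W
E
python3 - <<'E'
from h import *
s=r.get_state(); print(s)
for n in('scene','top'): snap(n,n+'0'); print(r.calibration(n))
E
```

```text
{'clock': 0.0, 'q': array([-1.26718612,  0.68996096, -0.19450451,  1.5663145 ,  0.15731803,
        0.90251448, -0.21510476]), 'qd': array([-0.00049415, -0.00219019, -0.00031645, -0.00076692,  0.00124841,
       -0.00038238,  0.00010936]), 'joint_torque': array([-1.32934406e-04, -5.27571988e+01, -1.26717590e+00, -1.53423786e+01,
       -5.26805513e-02,  6.57226512e-03,  1.76046556e-04]), 'tool_pos': array([0.16648539, 0.60177473, 0.23793204]), 'eef_rot': array([ 1.34456646e-01,  9.90919067e-01, -9.01176909e-04, -4.43527305e-05]), 'contact_force': array([ 0.19688081, -0.21425326,  0.95594033]), 'moment': array([-3.04869029e-05, -6.23395518e-03,  2.07435814e-02]), 'finger_force': 0.0, 'opening': 0.9989733824220492}
{'fov_y': 42.66074969032193, 'cx': 249.01117088177875, 'cy': 189.10018476675907, 'k1': -0.0614524269150011, 'R': array([[ 0.90177509, -0.43216224, -0.00612204],
       [-0.19456081, -0.39325223, -0.89860935],
       [ 0.38593753,  0.81153464, -0.4387069 ]]), 't': array([-0.54600632,  0.19595489,  1.13848927])}
{'fov_y': 46.750962410780325, 'cx': 250.89872243647895, 'cy': 196.94164763249637, 'k1': -0.08433270389611412, 'R': array([[-0.00966835, -0.99995248,  0.00124863],
       [-0.98479825,  0.00930524, -0.17345265],
       [ 0.17343279, -0.00290665, -0.98484142]]), 't': array([0.01134835, 0.61599273, 1.31551244])}
```

View pics/scene0.png

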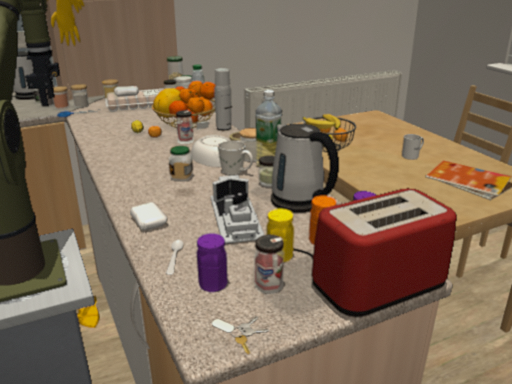

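View pics/top0.png

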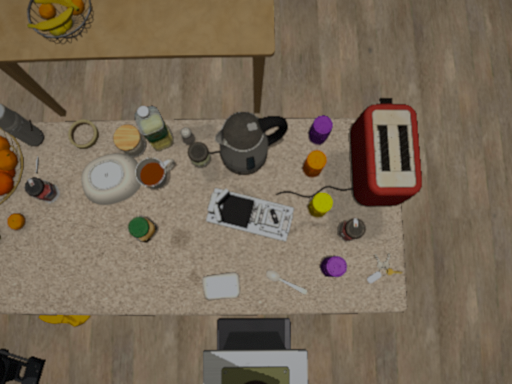

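The scene picture shows the red jam jar at (269,263) and the clamp at (236,210). In the top picture the jam's lid is at (353,229). The clamp runs from the vee jaw at about (220,205) to the knob at about (274,216), with look-alikes in yellow (320,204) and purple (335,267).

Run:
```python
from h import *
im=cv2.imread('pics/top0.png'); 
cv2.imwrite('pics/c1.png',cv2.resize(im[180:285,195:375],None,fx=4.4,fy=4.4,interpolation=cv2.INTER_CUBIC))
W=pts('top',np.load('pics/top0.npy'))
m=(W[...,0]>.3)&(W[...,0]<.75)&(W[...,1]>-.4)&(W[...,1]<.25)&(W[...,2]>.008)&(W[...,2]<.2)
n,l,st,ce=cv2.connectedComponentsWithStats(m.astype(np.uint8))
for i in range(1,n):
    if st[i,4]<30: continue
    P=W[l==i]; zt=np.percentile(P[:,2],97); T=P[P[:,2]>zt-.012]
    print(st[i],ce[i].round(),'ztop',zt.round(3),'min',T.min(0).round(3),'max',T.max(0).round(3),'mean',T.mean(0).round(4))
np.set_printoptions(linewidth=250)
print((W[185:242:2,205:296:3,2]*1000).round().astype(int) if not np.isnan(W[185:242,205:296]).any() else np.nan_to_num(W[185:242:2,205:296:3,2]*1000).round().astype(int))
```

```text
[220 142  46  33 921] [243. 160.] ztop 0.195 min [ 0.713 -0.027  0.184] max [0.748 0.081 0.2  ] mean [0.7226 0.0237 0.192 ]
[ 335  142   61   64 2448] [373. 174.] ztop 0.191 min [ 0.595 -0.4    0.179] max [ 0.75  -0.324  0.194] mean [ 0.6647 -0.3603  0.1863]
[302 150  25  27 471] [314. 163.] ztop 0.12 min [ 0.688 -0.221  0.108] max [ 0.748 -0.161  0.122] mean [ 0.717  -0.1911  0.1146]
[188 153  22  14 243] [199. 159.] ztop 0.09 min [0.721 0.139 0.079] max [0.75  0.197 0.092] mean [0.7376 0.1686 0.0856]
[ 205  187   89   54 2925] [249. 214.] ztop 0.081 min [ 0.524 -0.085  0.069] max [0.641 0.139 0.119] mean [0.575  0.0326 0.0788]
[307 190  26  27 480] [320. 204.] ztop 0.119 min [ 0.559 -0.233  0.108] max [ 0.618 -0.174  0.122] mean [ 0.5894 -0.2037  0.1147]
[338 218  28  24 496] [352. 229.] ztop 0.119 min [ 0.481 -0.328  0.108] max [ 0.54  -0.269  0.124] mean [ 0.5109 -0.2979  0.1146]
[320 255  27  22 466] [333. 266.] ztop 0.119 min [ 0.372 -0.267  0.108] max [ 0.43  -0.208  0.123] mean [ 0.4012 -0.238   0.1146]
[203 272  37  29 884] [221. 286.] ztop 0.038 min [0.307 0.047 0.026] max 
[... 3031 characters left out ...]
 14  14  13  22  14  12  43  43  41  40  39  17  37   3  -3  -4]
 [ -1   0   4  -1   5  -5   0  -2  -4  -3   1   1   0   0   1   2   0  19  14  15  15  10  13  11  37  13  19  12   5  -1   2]
 [ -1   5   4  -1  -2  -1   5   3   1   1  -4   3   5  -3  -3   0  -1  -4  -1   9  12  13  13  13  16  13  11   9   0  -5   2]
 [  4  -2  -2  -1   0  -3   3   1   4   7  -7  -1   4  -5   1   3  -1   1  -3   1   1   0   8  18  13  16  15  12  -1   1   4]
 [  3   2  -6  -1   1   1   2  -5   7   2  -1  -3   0   4   3   1  -1   0   0   2   1  -3  -1   2   3  15  18   5  -2  -3   0]
 [ -3  -4   9   1  -2  -2  -4  -1  -1  -2   2  -2   0   3  -2  -1  -2   1  -3  -1  -2   3   0   0   2   3   1   3  -3   4   3]]
```

View pics/c1.png

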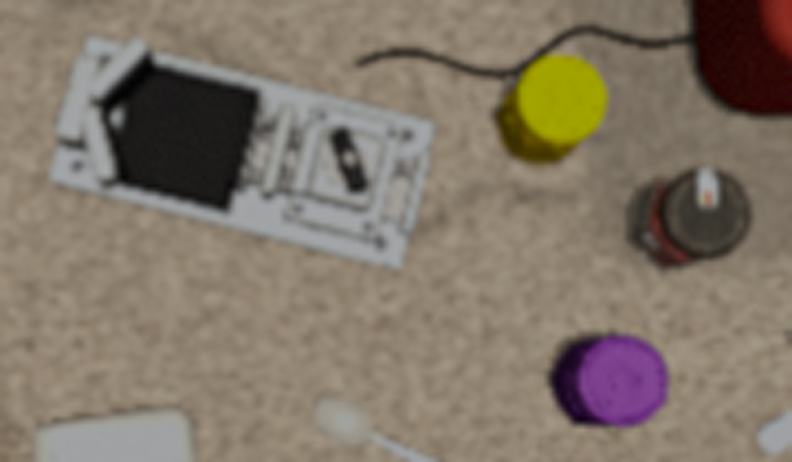

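The crop shows the vee jaw at left, opening right. The black mat is centred near crop (190,135), the pad is at about (280,150), and the T-bar knob is at about (350,160). The jam lid is at (707,213).

```bash
cat > fit.py <<'E'
from h import *
from scipy.optimize import minimize
from scipy.special import expit
def clampfit(W,c0=(0.572,0.026),th0=None,win=.19):
    W=np.dstack([W[...,:2],cv2.medianBlur(W[...,2].astype(np.float32),3)])
    m=(np.hypot(W[...,0]-c0[0],W[...,1]-c0[1])<win)&(W[...,2]<.13)
    P=W[m]; s=np.where(P[:,2]>.008,1,-1)
    def cost(p):
        d=P[:,:2]-p[:2]; c,sn=np.cos(p[2]),np.sin(p[2])
        a=np.abs(d@[c,sn]); b=np.abs(d@[-sn,c])
        inn=expit((.131-a)/.001)*expit((.056-b)/.001)
        return -(s*(2*inn-1)).mean()
    best=min((minimize(cost,[c0[0],c0[1],t],method='Nelder-Mead',options=dict(xatol=1e-5,fatol=1e-7,maxiter=2000,initial_simplex=[[c0[0],c0[1],t],[c0[0]+.02,c0[1],t],[c0[0],c0[1]+.02,t],[c0[0],c0[1],t+.1]])) for t in ([th0] if th0 else [1.15,1.25,1.35,1.45])),key=lambda o:o.fun)
    return best.x,best.fun
def rect(P):
    return cv2.minAreaRect((P[:,:2]*1000).astype(np.float32))
E
python3 - <<'E'
from fit import *
for n in('top','scene'):
    W=pts(n,np.load(f'pics/{n}0.npy')); im=cv2.imread(f'pics/{n}0.png').astype(int)
    p,f=clampfit(W,win=.16); print(n,p,np.degrees(p[2]),f)
    d=W[...,:2]-p[:2]; ex=np.array([np.cos(p[2]),np.sin(p[2])]); X=d@ex; Y=d@[-ex[1],ex[0]]; Z=W[...,2]
    inr=(abs(X)<.131)&(abs(Y)<.056)
    k=inr&(Z>.095)&(Z<.125); print('knob n',k.sum(),rect(W[k]),'local',X[k].mean(),Y[k].mean(),'z',np.percentile(Z[k],[5,50,95]))
    v=np.linalg.svd(W[k][:,:2]-W[k][:,:2].mean(0),full_matrices=False)[2][0]; print('knob dir',np.degrees(np.arctan2(v[1],v[0])),W[k].mean(0))
    pd=inr&(Z>.06)&(X>-.08)&(X<.12); 
    h,e=np.histogram(X[inr&(Z>.055)&(Z<.095)],np.arange(-.131,.131,.004)); print([(round(a*1000),b) for a,b in zip(e,h)])
    dark=inr&(im.max(-1)<60)&(Z<.03)&(Z>.005); print('mat',X[dark].min(),X[dark].max(),Y[dark].min(),Y[dark].max(), np.median(Z[dark]))
    L=(np.hypot(W[...,0]-.51,W[...,1]+.298)<.05)&(Z>.106)
    o=rect(W[L]); print('lid',cv2.minEnclosingCircle((W[L][:,:2]*1000).astype(np.float32)),W[L].mean(0))
E
```

```text
top [0.57082373 0.01070329 1.30965708] 75.03782313334332 -0.8808523078158792
knob n 78 ((550.9872436523438, -60.830780029296875), (45.60245895385742, 14.420291900634766), 19.578672409057617) local -0.07388353206867146 0.001748079581316586 z [0.10134015 0.11112799 0.11602543]
knob dir -161.79449845644285 [ 0.55005957 -0.06022401  0.1105044 ]
[(-131, np.int64(0)), (-127, np.int64(0)), (-123, np.int64(0)), (-119, np.int64(0)), (-115, np.int64(0)), (-111, np.int64(0)), (-107, np.int64(0)), (-103, np.int64(0)), (-99, np.int64(10)), (-95, np.int64(19)), (-91, np.int64(19)), (-87, np.int64(14)), (-83, np.int64(12)), (-79, np.int64(10)), (-75, np.int64(13)), (-71, np.int64(11)), (-67, np.int64(15)), (-63, np.int64(14)), (-59, np.int64(26)), (-55, np.int64(20)), (-51, np.int64(21)), (-47, np.int64(22)), (-43, np.int64(17)), (-39, np.int64(6)), (-35, np.int64(10)), (-31, np.int64(25)), (-27, np.int64(27)), (-23, np.int64(22)), (-19, np.int64(5)), (-15, np.int64(4)), (-11, np.int64(23)), (-7, np.int64(28)), (-3, np.int64(27)), (1, np.int64(19)), (5, np.int64(0)), (9, np.int64(0)), (13, np.int64
[... 1928 characters left out ...]
 np.int64(0)), (33, np.int64(0)), (37, np.int64(0)), (41, np.int64(0)), (45, np.int64(0)), (49, np.int64(0)), (53, np.int64(0)), (57, np.int64(0)), (61, np.int64(0)), (65, np.int64(0)), (69, np.int64(1)), (73, np.int64(6)), (77, np.int64(45)), (81, np.int64(40)), (85, np.int64(56)), (89, np.int64(46)), (93, np.int64(52)), (97, np.int64(34)), (101, np.int64(17)), (105, np.int64(9)), (109, np.int64(14)), (113, np.int64(12)), (117, np.int64(12)), (121, np.int64(15)), (125, np.int64(4))]
mat 0.009907813611626301 0.10248221388620778 -0.01456097705385584 0.04540027889544544 0.015485960727420473
lid ((506.93804931640625, -299.0411071777344), 32.010894775390625) [ 0.50737032 -0.30369176  0.11292222]
```

Request:
step_arm(
  increments=[
    [[2.5,-4,0.3],[0,0,0]],
    [[2.5,-4,0.3],[0,0,0]],
    [[2.5,-4,0.3],[0,0,0]],
    [[2.5,-4,0.3],[0,0,0]],
    [[2.5,-4,0.3],[0,0,0]],
    [[2.5,-4,0],[0,0,0]],
    [[2.5,-4,0],[0,0,0]],
    [[2.5,-4,0],[0,0,0]],
    [[2.5,-4,0],[0,0,0]],
    [[2.5,-4,0],[0,0,0]],
  ],
  fingers=1,
  grip_force=20,
)

```text
clock: 1.1
tool_pos: [0.4172, 0.2006, 0.2537]
eef_rot: [0.134, 0.991, -0.0, -0.0]
contact_force: [1.0, 0.1, -0.1]
opening: 0.998
finger_force: 0.0
```

Request:
step_arm(
  increments=[
    [[1,-4.5,0],[0,0,0]],
    [[1,-4.5,0],[0,0,0]],
    [[1,-4.5,0],[0,0,0]],
    [[1,-4.5,0],[0,0,0]],
    [[1,-4.5,0],[0,0,0]],
    [[1,-4.5,0],[0,0,0]],
    [[1,-4.5,0],[0,0,0]],
    [[1,-4.5,0],[0,0,0]],
    [[1,-4.5,0],[0,0,0]],
    [[0,-4.5,0],[0,0,0]],
  ],
)

```text
clock: 2.1
tool_pos: [0.5074, -0.2493, 0.2535]
eef_rot: [0.134, 0.991, 0.0, 0.0]
contact_force: [1.2, 0.1, 0.8]
opening: 1.001
finger_force: 0.0
```

Request:
step_arm(
  increments=[
    [[0.4,-3,0],[0,0,0]],
    [[0,-1.9,0],[0,0,0]],
    [[0,0,-3],[0,0,0]],
    [[0,0,-3],[0,0,0]],
    [[0,0,-2],[0,0,0]],
    [[0,0,-2],[0,0,0]],
    [[0,0,-2],[0,0,0]],
    [[0,0,-2],[0,0,0]],
    [[0,0,-1],[0,0,0]],
    [[0,0,-1],[0,0,0]],
  ],
)

```text
clock: 3.1
tool_pos: [0.5105, -0.2965, 0.093]
eef_rot: [0.134, 0.991, 0.0, -0.0]
contact_force: [0.6, 0.3, -0.4]
opening: 1.004
finger_force: 0.0
```

Request:
step_arm(
  increments=[
    [[0,0,0],[0,0,0]],
    [[0,0,0],[0,0,0]],
    [[0,0,0],[0,0,0]],
    [[0,0,0],[0,0,0]],
    [[0,0,0],[0,0,0]],
    [[0,0,0],[0,0,0]],
    [[0,0,0],[0,0,0]],
    [[0,0,0],[0,0,0]],
    [[0,0,0],[0,0,0]],
    [[0,0,0],[0,0,0]],
  ],
  fingers=0,
  grip_force=30,
)

```text
clock: 4.1
tool_pos: [0.511, -0.2971, 0.0945]
eef_rot: [0.135, 0.991, -0.0, 0.001]
contact_force: [-0.7, -1.0, 5.9]
opening: 0.683
finger_force: 30.0
```

Request:
step_arm(
  increments=[
    [[0,0,0.5],[0,0,0]],
    [[0,0,0.5],[0,0,0]],
    [[0,0,1.5],[0,0,0]],
    [[0,0,2],[0,0,0]],
    [[0,0,2],[0,0,0]],
    [[0,0,2],[0,0,0]],
    [[0,0,2],[0,0,0]],
    [[0,0,2],[0,0,0]],
    [[0,0,2],[0,0,0]],
    [[0,0,1.5],[0,0,0]],
  ],
)

```text
clock: 5.1
tool_pos: [0.5101, -0.2962, 0.2545]
eef_rot: [0.134, 0.991, 0.0, -0.0]
contact_force: [0.0, -1.3, -4.3]
opening: 0.68
finger_force: 30.0
```

Request:
step_arm(
  increments=[
    [[0.7,3.6,0],[0,0,0]],
    [[0.7,3.6,0],[0,0,0]],
    [[0.7,3.6,0],[0,0,0]],
    [[0.7,3.6,0],[0,0,0]],
    [[0.8,3.6,0],[0,0,0]],
    [[0.8,3.6,0],[0,0,0]],
    [[0.8,3.6,0],[0,0,0]],
    [[0.7,3.6,0],[0,0,0]],
    [[0.7,3.5,0],[0,0,0]],
    [[0.7,3.3,0],[0,0,0]],
  ],
)

```text
clock: 6.1
tool_pos: [0.5826, 0.0613, 0.2532]
eef_rot: [0.134, 0.991, -0.0, -0.001]
contact_force: [1.2, 0.5, -5.3]
opening: 0.68
finger_force: 30.0
```

Run:
```python
from h import *
p,d=snap('scene','s1'); s=r.get_state(); print(s['tool_pos'],s['contact_force'],s['q'],s['opening'])
cv2.imwrite('pics/c2.png',cv2.resize(cv2.imread('pics/s1.png')[90:290,150:350],None,fx=3,fy=3,interpolation=cv2.INTER_CUBIC))
```

```text
[0.58380585 0.07031867 0.25356754] [ 2.33215671  7.31352031 -4.19391579] [-0.04468792  0.62502333 -0.25505492  1.66324708  0.18319676  0.87451212
  0.93941137] 0.682358276339903
```

View pics/c2.png

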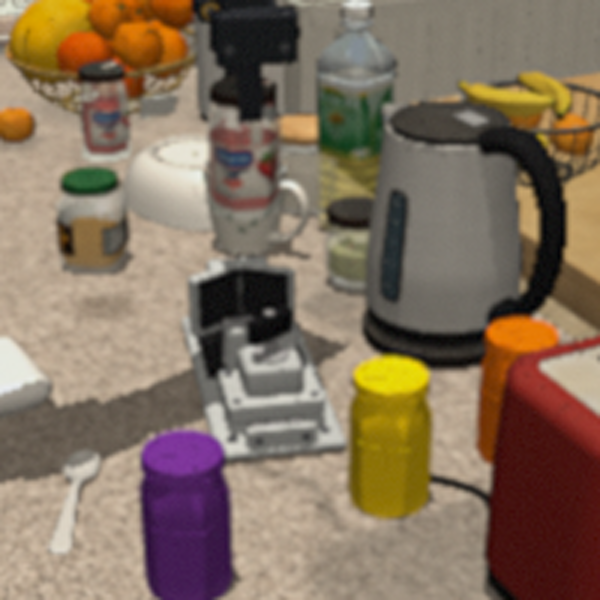

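The jar hangs upright in the gripper at crop (243,150), above the clamp mat. Next I lower it.

Request:
step_arm(
  increments=[
    [[0,0,0],[0,0,0]],
    [[0,0,-1],[0,0,0]],
    [[0,0,-2],[0,0,0]],
    [[0,0,-2],[0,0,0]],
    [[0,0,-2],[0,0,0]],
    [[0,0,-2],[0,0,0]],
    [[0,0,-1.5],[0,0,0]],
    [[0,0,-1.5],[0,0,0]],
    [[0,0,-0.7],[0,0,0]],
    [[0,0,0],[0,0,0]],
  ],
)

```text
clock: 7.15
tool_pos: [0.5824, 0.0578, 0.1254]
eef_rot: [0.135, 0.991, -0.001, -0.001]
contact_force: [0.5, -0.2, -5.2]
opening: 0.684
finger_force: 30.0
```

Request:
step_arm(
  increments=[
    [[0,0,0],[0,0,0]],
    [[0,0,-0.2],[0,0,0]],
    [[0,0,-0.2],[0,0,0]],
    [[0,0,-0.2],[0,0,0]],
    [[0,0,-0.2],[0,0,0]],
    [[0,0,-0.2],[0,0,0]],
    [[0,0,-0.2],[0,0,0]],
    [[0,0,-0.2],[0,0,0]],
    [[0,0,0],[0,0,0]],
    [[0,0,0],[0,0,0]],
  ],
)

```text
clock: 8.15
tool_pos: [0.5835, 0.0594, 0.1127]
eef_rot: [0.134, 0.991, 0.0, -0.0]
contact_force: [0.8, -0.9, -5.4]
opening: 0.681
finger_force: 30.0
```

Request:
step_arm(
  increments=[
    [[0,0,-0.1],[0,0,0]],
    [[0,0,-0.1],[0,0,0]],
    [[0,0,-0.05],[0,0,0]],
    [[0,0,0],[0,0,0]],
    [[0,0,0],[0,0,0]],
    [[0,0,0],[0,0,0]],
    [[0,0,0],[0,0,0]],
    [[0,0,0],[0,0,0]],
    [[0,0,0],[0,0,0]],
    [[0,0,0],[0,0,0]],
  ],
)

```text
clock: 9.15
tool_pos: [0.5837, 0.0594, 0.1105]
eef_rot: [0.134, 0.991, 0.0, 0.0]
contact_force: [-1.6, -0.9, 4.4]
opening: 0.679
finger_force: 30.0
```

Request:
step_arm(
  increments=[
    [[0,0,0.05],[0,0,0]],
    [[0,0,0],[0,0,0]],
    [[0,0,0],[0,0,0]],
    [[0,0,0],[0,0,0]],
    [[0,0,0],[0,0,0]],
    [[0,0,0],[0,0,0]],
    [[0,0,0],[0,0,0]],
    [[0,0,1],[0,0,0]],
    [[0,0,2],[0,0,0]],
    [[0,0,3],[0,0,0]],
  ],
  fingers=1,
)

```text
clock: 10.15
tool_pos: [0.5825, 0.0592, 0.1708]
eef_rot: [0.134, 0.991, -0.0, -0.001]
contact_force: [0.2, -0.1, 0.8]
opening: 1.0
finger_force: 0.0
```

Request:
step_arm(
  increments=[
    [[0,-3,3],[0,0,6]],
    [[0,-4,1],[0,0,6]],
    [[-0.5,-4,0],[0,0,6]],
    [[-0.5,-4,0],[0,0,6]],
    [[-0.5,-4,0],[0,0,6]],
    [[-1,-3,0],[0,0,3.5]],
    [[-1,-2,0],[0,0,0]],
    [[-1,-2,0],[0,0,0]],
    [[-1,-2,0],[0,0,0]],
    [[-1,-2,0],[0,0,0]],
  ],
  fingers=0.4,
)

```text
clock: 11.15
tool_pos: [0.5181, -0.2416, 0.2115]
eef_rot: [-0.157, 0.988, -0.0, 0.0]
contact_force: [-0.6, -0.2, -0.1]
opening: 0.401
finger_force: 0.0
```

Run:
```python
from fit import *
for n in('top','scene'): snap(n,n+'2')
s=r.get_state();print(s['tool_pos'],s['opening'],s['q'])
W=pts('top',np.load('pics/top2.npy'))
p,f=clampfit(W,win=.16,th0=1.31); print(p,f)
Z=W[...,2]
o=np.zeros((384,0)); 
L=(np.hypot(W[...,0]-.584,W[...,1]-.059)<.045)&(Z>.12)&(Z<.14)
if L.sum()>5: print('lid',L.sum(),cv2.minEnclosingCircle((W[L][:,:2]*1000).astype(np.float32)),W[L].mean(0))
a=cv2.imread('pics/top2.png')[170:270,190:340]; b=cv2.imread('pics/scene2.png')[150:250,190:290]
cv2.imwrite('pics/c3.png',np.hstack([cv2.resize(a,(450,300),interpolation=2),cv2.resize(b,(300,300),interpolation=2)]))
```

```text
[ 0.51646464 -0.24473903  0.21110269] 0.3984189856710763 [ 0.62369335  0.68018629 -0.44954583  1.75193708  0.39521458  0.80101828
  1.86165361]
[0.57063338 0.01033601 1.31041151] -0.875320495727854
lid 341 ((583.7821044921875, 58.335853576660156), 30.20932960510254) [0.58354176 0.05861529 0.13024592]
```

View pics/c3.png

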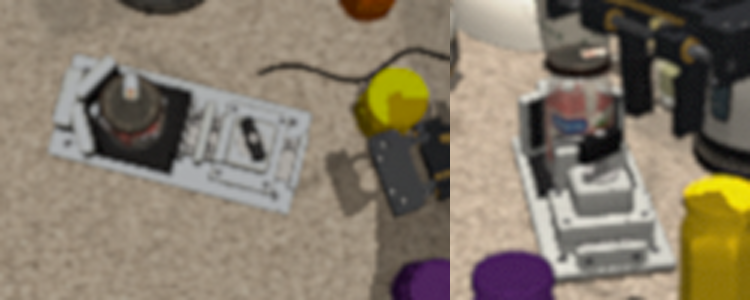

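Top view: the jar stands on the mat between the jaws with its lid centred near (132,100). The knob at (252,137) is free and the clamp hasn't moved. Now the knob.

Request:
step_arm(
  increments=[
    [[0.4,3,0],[0,0,0]],
    [[0.5,3,0],[0,0,0]],
    [[0.6,3,0],[0,0,0]],
    [[0.6,3,0],[0,0,0]],
    [[0.6,3,0],[0,0,0]],
    [[0.55,3,0],[0,0,0]],
    [[0,0,0],[0,0,0]],
    [[0,0,-1.5],[0,0,0]],
    [[0,0,-2],[0,0,0]],
    [[0,0,-2],[0,0,0]],
  ],
)

```text
clock: 12.25
tool_pos: [0.5515, -0.0601, 0.1558]
eef_rot: [-0.157, 0.988, -0.0, 0.001]
contact_force: [0.4, -0.2, -0.8]
opening: 0.401
finger_force: 0.0
```

Request:
step_arm(
  increments=[
    [[0,0,-2],[0,0,0]],
    [[0,0,-1.5],[0,0,0]],
    [[0,0,-1],[0,0,0]],
    [[0,0,-1],[0,0,0]],
    [[0,0,-0.6],[0,0,0]],
    [[0,0,-0.4],[0,0,0]],
    [[0,0,-0.3],[0,0,0]],
    [[0,0,0],[0,0,0]],
    [[0,0,0],[0,0,0]],
    [[0,0,0],[0,0,0]],
  ],
)

```text
clock: 13.25
tool_pos: [0.5513, -0.0606, 0.0881]
eef_rot: [-0.157, 0.988, -0.0, 0.0]
contact_force: [-0.2, -0.5, -0.5]
opening: 0.397
finger_force: 0.0
```

Request:
step_arm(
  increments=[
    [[0,0,0],[0,0,0]],
    [[0,0,0],[0,0,0]],
    [[0,0,0],[0,0,0]],
    [[0,0,0],[0,0,0]],
    [[0,0,0],[0,0,0]],
    [[0,0,0],[0,0,0]],
    [[0,0,0],[0,0,0]],
    [[0,0,0],[0,0,0]],
    [[0,0,0],[0,0,0]],
    [[0,0,0],[0,0,0]],
  ],
  fingers=0,
  grip_force=30,
)

```text
clock: 14.25
tool_pos: [0.551, -0.06, 0.0878]
eef_rot: [-0.157, 0.988, 0.0, -0.0]
contact_force: [-2.1, 4.1, 4.2]
opening: 0.153
finger_force: 30.0
```

Run:
```python
from h import *
s=r.get_state();print(s['clock'],s['tool_pos'],s['opening'],s['contact_force'],s['moment'],s['q'][6])
```

```text
14.25 [ 0.55097042 -0.05997029  0.08780937] 0.15332293827250237 [-2.11904897  4.06186266  4.24858012] [0.86206567 0.41434335 0.1660192 ] 1.4347619777933809
```

Request:
step_arm(
  increments=[
    [[0,0,0],[0,0,0]],
    [[0.019,0.071,0],[0,0,-3]],
    [[0.038,0.142,0],[0,0,-6]],
    [[0.038,0.142,0],[0,0,-6]],
    [[0.038,0.142,0],[0,0,-6]],
    [[0.038,0.142,0],[0,0,-6]],
    [[0.019,0.071,0],[0,0,-3]],
    [[0.019,0.071,0],[0,0,-3]],
    [[0.019,0.071,0],[0,0,-3]],
    [[0.019,0.071,0],[0,0,-3]],
  ],
)

```text
clock: 15.25
tool_pos: [0.5534, -0.0513, 0.0878]
eef_rot: [0.183, 0.983, -0.0, -0.0]
contact_force: [-1.6, 2.1, 3.3]
opening: 0.159
finger_force: 30.0
```

```bash
cat > st.py <<'E'
from h import *
s=r.get_state();p=s['tool_pos'];e=np.array([np.cos(1.3099),np.sin(1.3099)]);F=s['contact_force']
q=s['eef_rot'];yaw=2*np.degrees(np.arctan2(q[1],q[0]))-90
d=p[:2]-[.5708,.0105]
print(s['clock'],'p',p.round(4),'loc',(d@e).round(4),(d@[-e[1],e[0]]).round(4),'yaw',yaw.round(2),'Fx',(F[:2]@e).round(2),'Fy',(F[:2]@[-e[1],e[0]]).round(2),'Fz',F[2].round(1),'Mz',s['moment'].round(3),'tau7',s['joint_torque'][6].round(3),'q7',s['q'][6].round(3))
E
python3 st.py
```

```text
15.25 p [ 0.5534 -0.0513  0.0878] loc -0.0642 0.0008 yaw 68.96 Fx 1.67 Fy 2.07 Fz 3.3 Mz [0.672 0.37  0.28 ] tau7 0.078 q7 0.982
```

Request:
step_arm(
  increments=[
    [[0.016,0.059,0],[0,0,-2.5]],
    [[0.016,0.059,0],[0,0,-2.5]],
    [[0.016,0.059,0],[0,0,-2.5]],
    [[0.016,0.059,0],[0,0,-2.5]],
    [[0.016,0.059,0],[0,0,-2.5]],
    [[0.016,0.059,0],[0,0,-2.5]],
    [[0.016,0.059,0],[0,0,-2.5]],
    [[0.016,0.059,0],[0,0,-2.5]],
    [[0.016,0.059,0],[0,0,-2.5]],
    [[0.016,0.059,0],[0,0,-2.5]],
  ],
)

```text
clock: 16.25
tool_pos: [0.5548, -0.0457, 0.0878]
eef_rot: [0.392, 0.92, -0.0, -0.0]
contact_force: [-3.1, 1.9, 4.0]
opening: 0.158
finger_force: 30.0
```

```bash
cat > look.py <<'E'
import sys
from fit import *
W=pts('top',snap('top',sys.argv[1])[1]); Z=W[...,2]
L=(np.hypot(W[...,0]-.586,W[...,1]-.065)<.05)&(Z>.12)&(Z<.14)
print('lid',L.sum(),cv2.minEnclosingCircle((W[L][:,:2]*1000).astype(np.float32)) if L.sum() else '')
E
python3 st.py; python3 look.py t3
```

```text
16.25 p [ 0.5548 -0.0457  0.0878] loc -0.0584 0.001 yaw 43.83 Fx 1.04 Fy 3.45 Fz 4.0 Mz [0.451 0.63  0.281] tau7 0.027 q7 0.705
lid 335 ((584.2536010742188, 58.62068176269531), 30.574752807617188)
```

Request:
step_arm(
  increments=[
    [[0.013,0.047,0],[0,0,-2]],
    [[0.013,0.047,0],[0,0,-2]],
    [[0.013,0.047,0],[0,0,-2]],
    [[0.013,0.047,0],[0,0,-2]],
    [[0.013,0.047,0],[0,0,-2]],
    [[0.013,0.047,0],[0,0,-2]],
    [[0.013,0.047,0],[0,0,-2]],
    [[0.013,0.047,0],[0,0,-2]],
    [[0.013,0.047,0],[0,0,-2]],
    [[0.013,0.047,0],[0,0,-2]],
  ],
)

```text
clock: 17.3
tool_pos: [0.5558, -0.0412, 0.0878]
eef_rot: [0.546, 0.838, -0.001, -0.0]
contact_force: [-2.4, 2.0, 5.0]
opening: 0.154
finger_force: 30.0
```

```bash
python3 st.py; sed -i 's/^print.*/P=W[L];e=np.array([np.cos(1.3099),np.sin(1.3099)]);X=(P[:,:2]-[.5708,.0105])@e; print("lid n",L.sum(),"mean",P.mean(0).round(4),"X",X.mean().round(4),(np.percentile(X,[2,98]).mean()).round(4),"Y",((P[:,:2]-[.5708,.0105])@[-e[1],e[0]]).mean().round(4))/' look.py; python3 look.py t4
python3 - <<'E'
import re
src=open('look.py').read().replace("snap('top',sys.argv[1])[1]","np.load('pics/'+sys.argv[1]+'.npy')")
import sys; sys.path.insert(0,'.')
for n in('top2','t3'): sys.argv=['x',n]; exec(src)
E
```

```text
17.3 p [ 0.5558 -0.0412  0.0878] loc -0.0538 0.0012 yaw 23.85 Fx 1.33 Fy 2.84 Fz 5.0 Mz [0.39  0.692 0.264] tau7 -0.066 q7 0.488
lid n 348 mean [0.5841 0.061  0.1305] X 0.0523 0.0521 Y 0.0002
lid n 341 mean [0.5835 0.0586 0.1302] X 0.0498 0.0495 Y 0.0001
lid n 335 mean [0.583  0.0591 0.1304] X 0.0501 0.0493 Y 0.0007
```

Request:
step_arm(
  increments=[
    [[0.013,0.047,0],[0,0,-2]],
    [[0.013,0.047,0],[0,0,-2]],
    [[0.013,0.047,0],[0,0,-2]],
    [[0.013,0.047,0],[0,0,-2]],
    [[0.013,0.047,0],[0,0,-2]],
    [[0.013,0.047,0],[0,0,-2]],
    [[0.013,0.047,0],[0,0,-2]],
    [[0.013,0.047,0],[0,0,-2]],
    [[0.013,0.047,0],[0,0,-2]],
    [[0.013,0.047,0],[0,0,-2]],
  ],
)

```text
clock: 18.35
tool_pos: [0.5568, -0.0365, 0.0878]
eef_rot: [0.683, 0.73, -0.001, -0.001]
contact_force: [-3.4, 1.5, 5.1]
opening: 0.151
finger_force: 30.0
```

```bash
python3 st.py; for i in 1 2 3; do python3 look.py t5$i; done
python3 - <<'E'
import cv2,numpy as np
a=cv2.imread('pics/top0.png')[185:245,205:300]; b=cv2.imread('pics/t51.png')[185:245,205:300]
cv2.imwrite('pics/c4.png',cv2.resize(np.hstack([a,b]),None,fx=4.2,fy=4.2,interpolation=2))
E
```

```text
18.35 p [ 0.5568 -0.0365  0.0878] loc -0.0491 0.0014 yaw 3.85 Fx 0.55 Fy 3.68 Fz 5.1 Mz [0.314 0.869 0.313] tau7 -0.063 q7 0.27
lid n 335 mean [0.5854 0.0665 0.1304] X 0.0579 0.0583 Y 0.0003
lid n 335 mean [0.5855 0.0666 0.1305] X 0.0579 0.0583 Y 0.0003
lid n 337 mean [0.5853 0.0664 0.1307] X 0.0578 0.0579 Y 0.0004
```

View pics/c4.png

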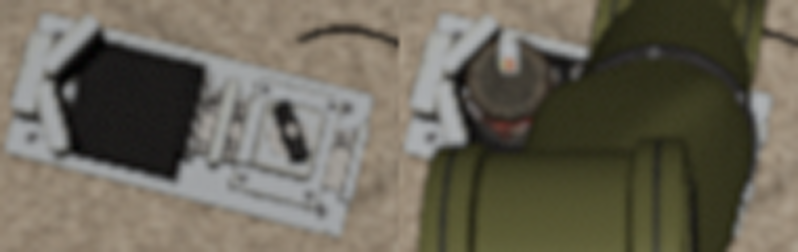

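The left panel is the start. In the right panel the arm hides the pad, but the lid (about 505,75) is visible, deep toward the vee. I continue in small turns.

Request:
step_arm(
  increments=[
    [[0.006,0.024,0],[0,0,-1]],
    [[0.006,0.024,0],[0,0,-1]],
    [[0.006,0.024,0],[0,0,-1]],
    [[0.006,0.024,0],[0,0,-1]],
    [[0.006,0.024,0],[0,0,-1]],
    [[0.006,0.024,0],[0,0,-1]],
    [[0,0,0],[0,0,0]],
    [[0,0,0],[0,0,0]],
    [[0,0,0],[0,0,0]],
    [[0,0,0],[0,0,0]],
  ],
)

```text
clock: 19.5
tool_pos: [0.5571, -0.0351, 0.0878]
eef_rot: [0.72, 0.694, -0.001, -0.001]
contact_force: [-4.5, 1.7, 5.8]
opening: 0.156
finger_force: 30.0
```

```bash
python3 st.py; for i in 1 2; do python3 look.py t6$i; done
```

```text
19.5 p [ 0.5571 -0.0351  0.0878] loc -0.0476 0.0015 yaw -2.07 Fx 0.49 Fy 4.79 Fz 5.8 Mz [0.363 0.9   0.286] tau7 -0.261 q7 0.206
lid n 309 mean [0.587  0.0683 0.1305] X 0.06 0.0589 Y -0.0007
lid n 308 mean [0.5871 0.0683 0.1305] X 0.06 0.0592 Y -0.0008
```

Request:
step_arm(
  increments=[
    [[0.006,0.024,0],[0,0,-1]],
    [[0.006,0.024,0],[0,0,-1]],
    [[0.006,0.024,0],[0,0,-1]],
    [[0.006,0.024,0],[0,0,-1]],
    [[0.006,0.024,0],[0,0,-1]],
    [[0.006,0.024,0],[0,0,-1]],
    [[0,0,0],[0,0,0]],
    [[0,0,0],[0,0,0]],
    [[0,0,0],[0,0,0]],
    [[0,0,0],[0,0,0]],
  ],
)

```text
clock: 20.6
tool_pos: [0.5574, -0.0337, 0.0878]
eef_rot: [0.755, 0.656, -0.001, -0.001]
contact_force: [-4.2, 1.5, 5.1]
opening: 0.156
finger_force: 30.0
```

```bash
python3 st.py; for i in 1 2; do python3 look.py t7$i; done
```

```text
20.6 p [ 0.5574 -0.0337  0.0878] loc -0.0461 0.0015 yaw -8.06 Fx 0.33 Fy 4.44 Fz 5.1 Mz [0.268 0.912 0.297] tau7 -0.29 q7 0.14
lid n 273 mean [0.5894 0.0698 0.1305] X 0.0621 0.06 Y -0.0027
lid n 275 mean [0.5892 0.0698 0.1304] X 0.0621 0.0602 Y -0.0025
```

```bash
cat > lid.py <<'E'
import sys
from fit import *
from scipy.optimize import minimize
e=np.array([np.cos(1.3099),np.sin(1.3099)]); R=.0305
f,c=cal('top')
def lidx(d):
    W=pts('top',d); Z=W[...,2]
    # intersect all rays with plane z=.131 so classification is in one plane
    C=-np.array(c['R']).T@np.array(c['t']); k=(.131-C[2])/(Z-C[2]); Q=C[:2]+(W[...,:2]-C[:2])*k[...,None]-[.5708,.0105]
    X=Q@e; Y=Q@[-e[1],e[0]]
    m=(np.hypot(X-.056,Y)<.06)&(Z<.145)&np.isfinite(Z)   # arm (higher) is excluded
    x,y,s=X[m],Y[m],np.where(abs(Z[m]-.1305)<.012,1,-1)
    g=lambda p:-(s*np.tanh((R-np.hypot(x-p[0],y-p[1]))/.003)).mean()
    return min((minimize(g,[x0,0],method='Nelder-Mead',options=dict(xatol=1e-6,fatol=1e-9,initial_simplex=[[x0,0],[x0+.004,0],[x0,.004]])) for x0 in(.05,.056,.062)),key=lambda o:o.fun)
for n in sys.argv[1:]:
    d=snap('top',n[1:])[1] if n[0]=='+' else np.load(f'pics/{n}.npy')
    o=lidx(d); print(n,(o.x*1000).round(2),round(o.fun,3))
E
python3 lid.py top2 t3 t4 t51 t52 t53 t61 t62 t71 t72
```

```text
top2 [49.62  0.29] -0.93
t3 [49.39  0.15] -0.93
t4 [52.17  0.16] -0.924
t51 [57.11  0.7 ] -0.921
t52 [57.1   0.59] -0.921
t53 [57.03  0.71] -0.922
t61 [57.37  0.57] -0.926
t62 [57.36  0.59] -0.925
t71 [57.48  0.52] -0.927
t72 [57.45  0.49] -0.928
```

The seat shows clearly: the lid stopped at about 57.3 mm, and the jaw has advanced about 2.6 mm since, on top of about 2 mm of compression from sliding. I let go, back off and measure the pad gap.

Request:
step_arm(
  increments=[
    [[0,0,0],[0,0,0]],
    [[0,0,0],[0,0,0]],
    [[0,0,0],[0,0,0]],
    [[0,0,0],[0,0,0]],
    [[0,0,0],[0,0,0]],
    [[0,0,1],[0,0,0]],
    [[0,0,2],[0,0,0]],
    [[0,0,3],[0,0,0]],
    [[0,0,3],[0,0,0]],
    [[0,0,3],[0,0,0]],
  ],
  fingers=0.4,
)

```text
clock: 21.7
tool_pos: [0.5584, -0.0332, 0.2096]
eef_rot: [0.755, 0.656, 0.0, 0.0]
contact_force: [1.4, -0.8, -0.0]
opening: 0.399
finger_force: 0.0
```

Request:
step_arm(
  increments=[
    [[-0.5,-2,0],[0,0,0]],
    [[-1,-3,0],[0,0,0]],
    [[-1,-3,0],[0,0,0]],
    [[-1,-3,0],[0,0,0]],
    [[-1,-3,0],[0,0,0]],
    [[-1,-2.5,0],[0,0,0]],
    [[0,-2,0],[0,0,0]],
    [[0,-2,0],[0,0,0]],
    [[0,0,0],[0,0,0]],
    [[0,0,0],[0,0,0]],
  ],
)

```text
clock: 22.7
tool_pos: [0.5034, -0.2377, 0.2081]
eef_rot: [0.755, 0.656, 0.0, -0.0]
contact_force: [0.8, -0.2, 0.2]
opening: 0.4
finger_force: 0.0
```

```bash
cat > gap.py <<'E'
import sys
from fit import *
f,c=cal('top'); R=np.array(c['R']); t=np.array(c['t']); e=np.array([np.cos(1.3099),np.sin(1.3099)]); n=np.array([-e[1],e[0]])
def rectify(im,z=.074):   # ortho map of plane z in clamp frame, 0.5 mm per px, X -120..130, Y -60..60
    X,Y=np.meshgrid(np.arange(-.12,.13,.0005),np.arange(-.06,.06,.0005)); 
    P=np.dstack([.5708+X*e[0]+Y*n[0],.0105+X*e[1]+Y*n[1],np.full_like(X,z)])@R.T+t
    a,b=P[...,0]/P[...,2],P[...,1]/P[...,2]; s=1+c['k1']*(a*a+b*b)
    return cv2.remap(im,(a*s*f+c['cx']).astype(np.float32),(b*s*f+c['cy']).astype(np.float32),cv2.INTER_CUBIC)
E
python3 - <<'E'
from gap import *
ims=[snap('top',f'u{i}')[0] for i in range(6)]; snap('scene','us')
a=cv2.imread('pics/top0.png').astype(np.float32); a2=cv2.imread('pics/top2.png').astype(np.float32)
b=np.mean([cv2.imread(f'pics/u{i}.png').astype(np.float32) for i in range(6)],0)
A,B=rectify((a+a2)/2),rectify(b)
np.save('A.npy',A);np.save('B.npy',B)
cv2.imwrite('pics/c5.png',cv2.resize(np.vstack([A,B]).clip(0,255).astype(np.uint8),None,fx=1.2,fy=1.2))
E
python3 lid.py u0 u1 u2 u3; python3 st.py
```

```text
u0 [57.67  0.43] -0.93
u1 [57.6   0.42] -0.93
u2 [57.62  0.5 ] -0.93
u3 [57.62  0.5 ] -0.93
23.05 p [ 0.5036 -0.2374  0.2078] loc -0.2568 0.001 yaw -7.89 Fx 0.56 Fy 0.3 Fz -1.3 Mz [-0.016  0.105 -0.034] tau7 -0.002 q7 0.432
```

View pics/c5.png

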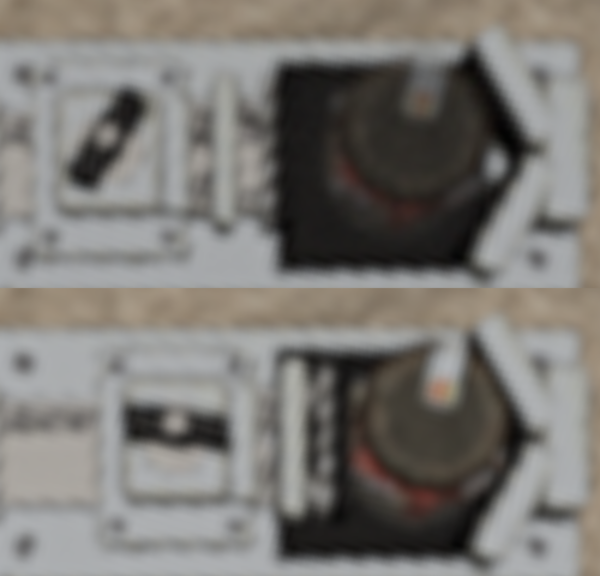

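The top strip is before winding, the bottom strip after. The carriage advanced 68 px (28 mm). The jar sits in the vee, and the space from the bar to the dark pad's front has shrunk. I measure that in depth.

Run:
```python
from gap import *
def prof(fs):
    d=[pts('top',np.load(f'pics/{n}.npy')) for n in fs]
    W=np.concatenate([w.reshape(-1,3) for w in d]); q=W[:,:2]-[.5708,.0105]; return q@e*1000,q@n*1000,W[:,2]*1000
res={}
for k,fs in dict(A=['top0','top2'],B=[f'u{i}' for i in range(6)]).items():
    X,Y,Z=prof(fs); m=(abs(Y)<60)&(abs(X)<131)
    kn=m&(Z>97)&(Z<125)&(X<0); xk=(X[kn].min()+X[kn].max())/2; print(k,'knob mean',X[kn].mean().round(2),'n',kn.sum()/len(fs))
    off=X[kn].mean()+ (0.4 if k=='A' else 0)
    for lo,hi in((-24,-10),(-10,10),(10,24)):
        h=[]
        for x in np.arange(30,90,2):
            s=m&(X-off>=x)&(X-off<x+2)&(Y>lo)&(Y<hi)&(Z<120); h.append(f'{np.median(Z[s]):.0f}' if s.sum()>2 else '.')
        print(k,lo,' '.join(h))
A,B=np.load('A.npy').mean(-1),np.load('B.npy').mean(-1)
for k,I in(('A',A),('B',B)):
    for lo,hi in((50,100),(100,130),(130,180)): print(k,lo,I[lo:hi,130:300:2].mean(0).round().astype(int).tolist())
```

```text
A knob mean -73.76 n 77.0
A -24 65 62 54 53 53 55 62 74 76 74 73 72 26 54 29 54 54 74 73 76 77 75 75 71 . 16 15 15 17 16
A -10 63 63 22 23 22 24 45 74 76 78 72 75 24 23 22 23 25 64 76 76 76 75 73 74 . 15 16 17 14 17
A 10 64 57 54 53 53 50 55 75 76 74 76 74 53 56 56 . 45 76 73 73 76 74 73 72 . 15 17 17 16 18
B knob mean -45.73 n 79.33333333333333
B -24 63 62 55 54 55 55 54 74 74 75 76 76 55 21 56 54 75 74 76 76 75 74 102 . . . . . . .
B -10 64 63 23 24 25 22 25 74 75 74 74 74 . 17 16 55 78 75 76 75 76 76 100 . . . . . . .
B 10 62 61 54 53 53 54 58 74 75 75 74 73 58 55 56 65 75 75 75 74 75 74 87 77 89 81 42 69 89 .
A 50 [149, 149, 147, 145, 146, 147, 149, 151, 152, 152, 150, 149, 147, 146, 146, 148, 150, 152, 152, 150, 148, 145, 143, 144, 146, 150, 154, 158, 161, 160, 158, 154, 148, 143, 139, 137, 137, 140, 142, 144, 145, 145, 143, 141, 136, 131, 124, 115, 102, 86, 71, 56, 44, 36, 31, 30, 31, 32, 33, 33, 33, 34, 33, 34, 33, 33, 33, 34, 34, 35, 37, 38, 41, 43, 44, 45, 46, 46, 45, 44, 44, 44, 46, 47, 49]
A 100 [148, 144, 143, 146, 150, 157, 163, 167, 168, 166, 161, 153, 144, 134, 124, 11
[... 1212 characters left out ...]
 61, 60, 59, 58, 60, 64, 74, 89, 106, 124, 142, 155, 166, 172, 174, 172, 168, 160, 152, 143, 135, 130, 126, 125, 122, 116, 109, 104, 105, 112, 124, 139, 153, 164, 170, 172, 168, 160, 148, 130, 108, 85, 67, 59, 61, 71, 83, 94, 100, 98, 90, 76, 59, 45, 35, 30, 30, 34, 40, 46, 49, 50, 50]
B 130 [155, 155, 154, 153, 152, 151, 150, 149, 149, 149, 148, 148, 148, 148, 149, 150, 150, 151, 151, 151, 151, 151, 150, 149, 146, 142, 137, 132, 128, 127, 130, 137, 145, 155, 162, 166, 167, 165, 161, 155, 149, 143, 138, 136, 135, 134, 130, 123, 115, 109, 109, 114, 126, 139, 153, 163, 170, 171, 167, 159, 148, 132, 114, 98, 87, 83, 86, 93, 101, 107, 109, 105, 94, 78, 61, 46, 35, 29, 29, 33, 39, 46, 52, 57, 61]
```

Run:
```python
from gap import *
from scipy.optimize import curve_fit
from scipy.special import expit
C=-R.T@t
def run(fs,xk):
    Xs=[]
    W=np.concatenate([pts('top',np.load(f'pics/{q}.npy')).reshape(-1,3) for q in fs])
    k=(.074-C[2])/(W[:,2]-C[2]); Q=C[:2]+(W[:,:2]-C[:2])*k[:,None]-[.5708,.0105]   # rays on pad-top plane
    X=Q@e*1000-xk; Y=Q@n*1000; hi=(W[:,2]*1000>66).astype(float)
    out=[]
    for a,b in((-20,-10),(-10,0),(0,10),(10,20),(-20,20)):
        m=(Y>a)&(Y<b); x,h=X[m],hi[m]
        ed=lambda lo,hi_,sg,x0: curve_fit(lambda x,c,w:expit(sg*(x-c)/w),x[(x>lo)&(x<hi_)],h[(x>lo)&(x<hi_)],[x0,.7])[0][0]
        try: out.append((round(ed(49,58,-1,54),2),round(ed(57,70,1,63),2),round(ed(70,86,-1,78),2)))
        except Exception as E: out.append(str(E)[:20])
    return out
A=run(['top0','top2'],-73.4); B=run([f'u{i}' for i in range(6)],-45.7)
print('A top0',run(['top0'],-73.4)[-1],'top2',run(['top2'],-73.4)[-1])
print(A);print(B)
for a,b in zip(A,B):
    if type(a)!=str and type(b)!=str: print('compression',round((a[1]-a[0])-(b[1]-b[0]),2))
```

```text
A top0 Optimal parameters n top2 Optimal parameters n
['Optimal parameters n', 'Optimal parameters n', 'Optimal parameters n', 'Optimal parameters n', 'Optimal parameters n']
[(np.float64(53.55), np.float64(60.28), np.float64(29120458.65)), 'Optimal parameters n', 'Optimal parameters n', 'Optimal parameters n', 'Optimal parameters n']
```

Run:
```python
from gap import *
C=-R.T@t
def run(fs,xk):
    W=np.concatenate([pts('top',np.load(f'pics/{q}.npy')).reshape(-1,3) for q in fs])
    k=(.074-C[2])/(W[:,2]-C[2]); Q=C[:2]+(W[:,:2]-C[:2])*k[:,None]-[.5708,.0105]
    X=Q@e*1000-xk; Y=Q@n*1000; hi=W[:,2]*1000>66
    out=[]
    for a,b in((-20,-7),(-7,7),(7,20),(-20,20)):
        m=(Y>a)&(Y<b)&np.isfinite(X); x,h=X[m],hi[m]
        cs=np.arange(40,90,.1)
        def edge(lo,hi_,s):
            w=(x>lo)&(x<hi_); er=[np.sum(h[w]!=((x[w]>c) if s>0 else (x[w]<c))) for c in cs[(cs>lo)&(cs<hi_)]]
            er=np.array(er); return cs[(cs>lo)&(cs<hi_)][er==er.min()].mean().round(2)
        out.append((edge(40,49,1),edge(49,58,-1),edge(57,70,1),edge(70,86,-1)))
    return np.array(out)
A=run(['top0','top2'],-73.4); B=run([f'u{i}' for i in range(6)],-45.7)
print(A);print(B); print('compr', (A[:,2]-A[:,:2].mean(1))-(B[:,2]-B[:,:2].mean(1)))
print(run(['top0'],-73.4)[-1],run(['top2'],-73.4)[-1],run(['u0'],-45.7)[-1])
```

```text
[[43.15 53.4  64.4  77.6 ]
 [43.05 53.35 64.25 77.5 ]
 [43.   53.25 64.15 77.35]
 [43.05 53.35 64.3  77.5 ]]
[[44.05 53.6  60.25 85.8 ]
 [43.95 53.45 60.1  85.7 ]
 [43.85 54.05 59.95 85.9 ]
 [43.95 53.8  60.1  85.9 ]]
compr [4.7   4.65  5.025 4.875]
[43.05 53.35 64.3  77.5 ] [43.05 53.35 64.3  77.5 ] [43.95 53.8  60.4  85.9 ]
```

```bash
python3 -c "
from plant import r
print(r.finish_job())"
```

```text
the job is handed in; nothing more can be done
None
```

I handed the job in: the jam jar stands upright on the mat, seated in the vee, with the sprung pad pushed back about 4.7 mm (half way is 4.5), the gripper clear and, as far as I could see, nothing else moved.

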